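# Lay the breakfast place from a carried stack

### The arm

A 7-joint arm with a two-finger parallel gripper is mounted at the origin on the work surface. World frame = base frame: x ahead of the robot, y to its left, z up, the work surface at z = 0. Lengths are in m, angles in rad, forces in N, time in s.
With the tool pointing down it reaches from about 0.425 to 1.025 m from the base axis. Payload 9.4 kg.
Tool frame: the origin (TCP) lies at the very end of the fingers, on their centre line; the grasp point (between the pads) lies 19 mm behind it; z points along the fingers, y is the line along which they close (so a half turn about z gives the same grasp; the last joint's range is limited). The gripper opens to 93 mm and grips with 3 to 60 N. Pads are 15 mm wide; open, the fingers measure 128 mm over their backs; the gripper's body (75 mm by 188 mm) begins 65 mm behind the grasp point.
Start: joints at [-0.077, 0.599, -0.003, 1.599, 0.002, 0.943, -0.08], TCP at [0.725, -0, 0.219] pointing down, gripper open.
Joint ranges: [-2.57, 2.57], [-0.35, 1.97], [-1.29, 1.29], [0.11, 2.56], [-1.05, 4.19], [0.11, 1.86], [-2.63, 2.63]. Speed limits (rad/s): [2.22, 2.22, 3.01, 3.01, 3.14, 3.14, 3.14].

### API

Orientations are given as [roll, pitch, yaw] about the fixed x, y, z axes, in that order (R = Rz(yaw) Ry(pitch) Rx(roll)).
In Python, from station import bot, optics gives the robot as it stands.
- The arm moves only by the tool jog_arm, never from a script. Its argument "rows" is a list of rows, each a list of 5 numbers: the shift along the tool's x, y, z scaled (see below), then the turn about the tool's z scaled (see below), then the closure, from 0 (fully open) to 1 (shut). A call has exactly 8 rows; each row is the pose to reach, as a shift and turn from the pose commanded when the call began, along the tool's axes at that moment, turning the shorter way round; what a row does not reach only later rows make up. The controller multiplies each number of a shift by 0.25 m and each number of a turn by 2 pi rad. A row lasts 1/12 s, in which the tool goes at most 41.7 mm and 7.16 degrees, less where a joint would pass 70% of its speed; a pose out of reach is approached as far as the arm can. A call with a number of a shift or a turn outside -1 to 1 is refused whole. A call with a gripper value outside its range is refused whole. The fingers move at their own pace and stop on an object; the grip force is fixed at half the most. Time passes only in rows, so rows that repeat a pose let the fingers close, or fill a call up. It gives the time, the measured TCP pose, the force, the opening and the grip force at its end, in the units of the state.
- bot.state(): the state, without advancing time (a new reading comes with each control period).
- optics.get_image(name): name is "scene" or "side" or "wrist"; returns the picture (420x560x3 uint8, blue, green, red); there is no depth.
- optics.camera_info(name): a dict with "camera_matrix" (3x3 intrinsics, pixels), "origin" and "attitude" of the camera in the world. Camera axes: x right, y up, looking along -z (the intrinsics and any distortion apply to the point x, -y, -z); pixel columns grow to the right and rows downward; lengths in m; the calibration is good to about 2 mm. A picture is of the moment at which its call begins: read the wrist's pose just before it. camera_info takes no time and is no camera call; for the wrist camera it gives the pose at the moment of the call.
- bot.hand_in(): hands the job in; it is judged then, once.
Trained networks look in the newest picture that a camera, given by its name, has taken for a name from the list of things; names that differ only in an ending like _2 or _b are one class to them, and where a whole thing is asked for, a point or a joint stands for the part that bears it (a point fixed in the world has none). Each returns a list of dicts, best first, with "p" (0 to 1); they miss things now and then, are a little off and sometimes report something else, mostly with a low value. They report only what shows in the picture. A call takes as long as a camera call.
- optics.recognise(name, camera): "rect" ([centre column, centre row, width, height] in pixels, round what is visible of it).
- optics.pinpoint(name, camera): "pixel" ([column, row] in pixels: a listed point, or the origin of a listed thing).
The state is a dict: "time": time; "qpos": joint angles; "qvel": joint speeds; "effort": joint torques, N m; "eef_pos": TCP position; "orientation": TCP orientation; "wrist_force": force on the tool from outside, world axes, zero at the start; "moment": the same for the moment, N m; "grip_width": finger opening in m; "gripper_force": force on a finger pad.
Only numpy, scipy, OpenCV 4.12 (cv2) and the standard library are available. Lean on these libraries where they do the work, as an engineer would, in place of code of your own. Each camera call takes 0.05 s, during which the arm holds its last target. There are 200 camera calls.

### The job

Take the stack of breakfast things apart and lay the place: the salt shaker goes into the empty half of the steel cruet tray beside the pepper, the egg cup in the middle of the larger plate, the jam pot in the middle of the wooden board, and the coffee cup in the middle of its saucer (the smaller dish). Set every piece down upright, do not let it drop, and leave the pepper and the drinking glass standing where they are.

Things in the scene. Friction and masses are not known exactly. Their poses are not given: they have to be found in the camera images.
- salt: Salt shaker, the topmost piece of the stack at the start: white porcelain cylinder 34 mm in diameter with a domed steel cap, 75 mm high over all, about 0.1 kg. At the start it stands inside the egg cup, its foot 36 mm above the egg cup's foot, so that its top 46 mm stick out. Origin: centre of its underside; z up.
- egg_cup: Egg cup, second from the top of the stack: white porcelain, 65 mm high, foot 44 mm in diameter, a narrow stem, and from 36 mm up to the rim a straight-sided bowl 50 mm in outer diameter (wall 4 mm). At the start its foot stands inside the jam pot, 14 mm above the pot's foot, so that it sticks out 37 mm above the pot's rim. About 0.09 kg. Origin: centre of its underside; z up.
- jam_pot: Jam pot, third from the top: empty straight-sided fluted white porcelain ramekin, 42 mm high, 59 mm in outer diameter above a foot that is 51 mm in diameter and 9 mm high (wall 4 mm, inner floor 14 mm above its foot). At the start its foot sits 9 mm deep in the mouth of the coffee cup and its shoulder rests on the cup's rim. About 0.11 kg. Origin: centre of its underside; z up.
- cup: Coffee cup, the bottom piece of the stack, standing on the table: white porcelain, 68 mm high, straight body 64 mm in outer diameter from 20 mm up to the rim, wall 4 mm, foot 44 mm in diameter; its loop handle stands out along the cup's own +y to 57 mm from the cup's axis, between 16 and 60 mm high. About 0.19 kg. Origin: centre of its underside; z up.
- saucer: Saucer, the place of the coffee cup: the smaller round white dish, 144 mm in diameter, rim 20 mm high, with a small raised ring 60 mm in diameter round its middle; the flat inner floor is 5 mm above its underside and 89 mm in diameter. It lies loose on the table. Origin: centre of its underside; z up.
- side_plate: Side plate, the place of the egg cup: the larger round white plate, 180 mm in diameter, rim 22 mm high, no ring in its middle; the flat inner floor is 5 mm above its underside and 111 mm in diameter. It lies loose on the table. Origin: centre of its underside; z up.
- board: Wooden breakfast board, the place of the jam pot: 120 mm (its x) by 190 mm (its y), 12 mm thick, with a dark line along its edges. Its top face is 12 mm above its origin. It lies loose on the table. Origin: centre of its underside; z up.
- cruet: Steel cruet tray, the place of the salt: low open tray 66 mm (its x) by 130 mm (its y), walls 14 mm high and 4 mm thick, inner floor 4 mm above its underside, parted across the middle into two compartments of about 58 by 59 mm. The pepper stands in the compartment at its +y; the empty one, for the salt, is centred at x = 0, y = -31.5 mm in the tray's frame. It lies loose on the table. Origin: centre of its underside; z up.
- pepper: Pepper shaker, same make as the salt (34 mm in diameter, 75 mm high, white with a steel cap), standing in the cruet tray. To be left standing. Origin: centre of its underside; z up.
- glass: Drinking glass: clear open tumbler, 72 mm wide at the rim, 95 mm high, standing on the table among the dishes. To be left standing. Origin: centre of its underside; z up.

How it is judged:
At the end, for the whole second after the job is handed in: Salt on the floor of the empty cruet compartment (14 mm of its middle each way); egg cup within 15 mm of the side plate's middle, jam pot within 15 mm of the board's, cup within 12 mm of the saucer's; all upright (0.1 rad), resting on those places, released, at rest (horizontal distance between egg_cup and side_plate below 0.015 m and z of egg_cup in the frame of side_plate between 0.001 and 0.01 m and angle between each of egg_cup, jam_pot, cup, salt's own z axis and vertical below 0.1 rad and horizontal distance between jam_pot and board below 0.015 m and z of jam_pot in the frame of board between 0.008 and 0.017 m and horizontal distance between cup and saucer below 0.012 m and z of cup in the frame of saucer between 0.001 and 0.01 m and x of salt in the frame of cruet between -0.014 and 0.014 m and y of salt in the frame of cruet between -0.0455 and -0.0175 m and z of salt in the frame of cruet below 0.009 m and contact force between the fingers and cup below 0.05 N and linear speed of each of cup, jam_pot, egg_cup, salt below 0.02 m/s and angular speed of each of cup, jam_pot, egg_cup, salt below 0.2 rad/s and contact force between the fingers and jam_pot below 0.05 N and contact force between the fingers and egg_cup below 0.05 N and contact force between the fingers and salt below 0.05 N); the robot touches nothing.
It fails at once if a piece of the stack falls freely, faster than 0.6 m/s (a drop of about 20 mm) ((linear speed of cup above 0.6 m/s and contact force between cup and anything else below 0.05 N) or (linear speed of jam_pot above 0.6 m/s and contact force between jam_pot and anything else below 0.05 N) or (linear speed of egg_cup above 0.6 m/s and contact force between egg_cup and anything else below 0.05 N) or (linear speed of salt above 0.6 m/s and contact force between salt and anything else below 0.05 N)).
It fails at once if the drinking glass is pushed more than 30 mm or tipped more than 0.3 rad (distance of glass from where it was at the start of the episode above 0.03 m or angle between glass's own z axis and vertical above 0.3 rad).
It fails at once if the pepper shaker is pushed more than 30 mm or tipped more than 0.3 rad (distance of pepper from where it was at the start of the episode above 0.03 m or angle between pepper's own z axis and vertical above 0.3 rad).
It also fails if it takes over 112 s, if anything falls off the work surface, if the arm or the gripper's body presses on something with over 40 N, if the wrist force passes 120 N, or if a joint passes its speed limit or range.

## Working session

There is one attempt and no reset: what is moved stays moved. The work goes in short steps, Python scripts to look and compute and a tool call to move; the robot and the scene stay as the last step left them, time stands still between calls to the robot, and variables do not carry over. Pictures are saved under pics/ and viewed, at most 14 in all, crops included, and the job is handed in when it is done.

Besides the shell and the picture viewer there is one more tool, called in YAML: its name, and indented under it one key for each argument. jog_arm: Moves the arm, as the interface text tells. Shifts and turns lie within -1 to 1; 1 stands for 0.25 m of shift or 2 pi rad of turn. Its arguments: {"type":"object","properties":{"rows":{"type":"array","items":{"type":"array","items":{"type":"number"}}}},"required":["rows"]}

```bash
mkdir -p pics; ls
cat > h.py <<'E'
import numpy as np, cv2
from station import bot, optics
from scipy.spatial.transform import Rotation as R
def rot(a):
    a=np.array(a,float)
    if a.shape==(3,3): return a
    return R.from_euler('xyz',a).as_matrix() if a.size==3 else R.from_quat(a).as_matrix()
def ray(cam,px,info=None):
    i=info or optics.camera_info(cam);K=np.array(i['camera_matrix'])
    v=np.linalg.inv(K)@[px[0],px[1],1]; v=np.array([v[0],-v[1],-v[2]])
    return np.array(i['origin']),rot(i['attitude'])@v
def atz(cam,px,z,info=None):
    o,d=ray(cam,px,info); return o+d*(z-o[2])/d[2]
def proj(cam,p,info=None):
    i=info or optics.camera_info(cam);K=np.array(i['camera_matrix'])
    v=rot(i['attitude']).T@(np.array(p)-i['origin']); v=K@[v[0],-v[1],-v[2]]; return v[:2]/v[2]
E
python3 - <<'E'
from h import *
for c in ['scene','side','wrist']:
    im=optics.get_image(c); cv2.imwrite(f'pics/{c}0.png',im); i=optics.camera_info(c); print(c,i)
    for n,z in [('salt',.14),('egg_cup',.115),('jam_pot',.06),('cup',0),('saucer',0),('side_plate',0),('board',0),('cruet',0),('pepper',0.004),('glass',0)]:
        for d in optics.pinpoint(n,c)[:1]: print(n,np.round(d['pixel']),round(d['p'],2),np.round(atz(c,d['pixel'],z),3))
print(bot.state())
E
```

```text
pics
scene {'camera_matrix': array([[389.40148203,   0.        , 281.70819678],
       [  0.        , 389.40148203, 213.90597088],
       [  0.        ,   0.        ,   1.        ]]), 'origin': array([1.14999976, 0.36091967, 0.85386582]), 'attitude': array([ 0.72767565, -0.01580115,  2.15794566])}
salt [200. 130.] 0.49 [ 0.473 -0.371  0.14 ]
egg_cup [202. 141.] 0.61 [ 0.486 -0.357  0.115]
jam_pot [202. 146.] 0.47 [ 0.455 -0.394  0.06 ]
cup [205. 161.] 0.75 [ 0.459 -0.39   0.   ]
saucer [437. 273.] 0.87 [0.452 0.399 0.   ]
side_plate [337. 282.] 0.68 [0.623 0.197 0.   ]
board [306. 208.] 0.6 [ 0.449 -0.001 -0.   ]
glass [267. 259.] 0.64 [0.666 0.008 0.   ]
side {'camera_matrix': array([[380.75675217,   0.        , 281.1526065 ],
       [  0.        , 380.75675217, 209.74705121],
       [  0.        ,   0.        ,   1.        ]]), 'origin': array([ 0.27117676, -0.66127332,  0.61234895]), 'attitude': array([ 0.91986041,  0.00694984, -0.43425676])}
salt [325. 352.] 0.85 [ 0.448 -0.415  0.14 ]
egg_cup [319. 369.] 0.6 [ 0.436 -0.422  0.115]
jam_pot [320. 371.] 0.86 [ 0.454 -0.399  0.06 ]

[... 807 characters left out ...]
, 'qpos': array([-0.07671521,  0.59926259, -0.00248549,  1.59942233,  0.00181167,
        0.94293785, -0.07975175]), 'qvel': array([ 0.00070682,  0.0011132 ,  0.00048191,  0.00198739, -0.00030614,
       -0.00079072, -0.00016474]), 'effort': array([-6.34377357e-04, -7.64804435e+01,  1.49556722e+00, -2.52694684e+01,
       -5.24312246e-02,  1.04726903e-02,  7.49423793e-05]), 'eef_pos': array([ 7.24976334e-01, -1.09453195e-05,  2.18636996e-01]), 'orientation': array([-3.14156989e+00,  6.62603718e-05,  1.57087642e+00]), 'wrist_force': array([ 0.97249267,  1.63314705, -1.00636886]), 'moment': array([ 0.02811338, -0.02455654,  0.02523784]), 'gripper_force': 0.0, 'grip_width': 0.09282759335928022}
```

View pictures.

View pics/scene0.png

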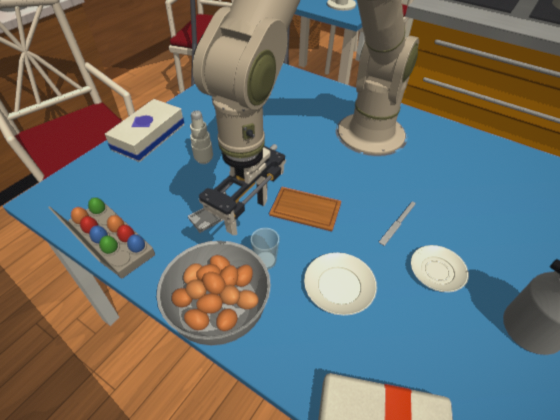

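View pics/side0.png

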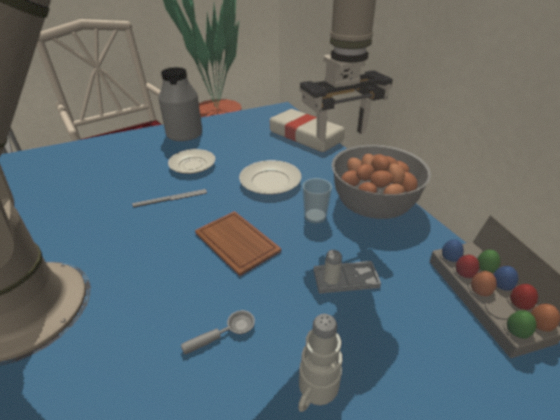

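View pics/wrist0.png

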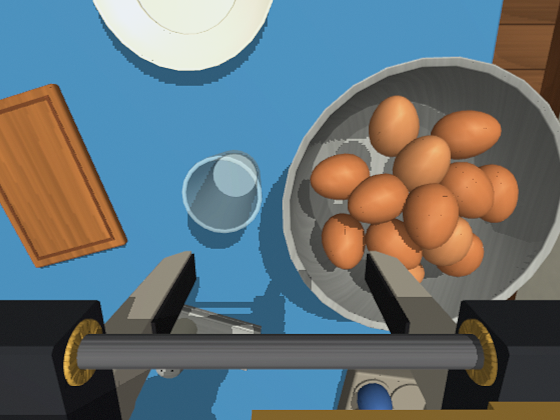

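jog_arm:
  rows:
    - [-0.1,-0.06,-0.1,0,0]
    - [-0.25,-0.16,-0.3,0,0]
    - [-0.4,-0.24,-0.4,0,0]
    - [-0.56,-0.32,-0.4,0,0]
    - [-0.7,-0.42,-0.4,0,0]
    - [-0.8,-0.48,-0.4,0,0]
    - [-0.8,-0.48,-0.4,0,0]
    - [-0.8,-0.48,-0.4,0,0]

```text
time: 2.32
eef_pos: [0.6019, -0.2062, 0.3197]
orientation: [3.142, 0.003, 1.563]
wrist_force: [0.2, -0.6, -0.3]
grip_width: 0.0929
gripper_force: 0.0
```

```bash
cat >> h.py <<'E'
def look(c,names,fn=None):
    i=optics.camera_info(c); im=optics.get_image(c)
    if fn: cv2.imwrite('pics/'+fn,im)
    for n,z in names:
        for d in optics.pinpoint(n,c)[:1]: print(n,np.round(d['pixel']),round(d['p'],2),np.round(atz(c,d['pixel'],z,i),4))
    return im,i
def st():
    s=bot.state(); print(round(s['time'],2),np.round(s['eef_pos'],4),np.round(s['orientation'],3),np.round(s['wrist_force'],1),round(s['grip_width'],4),round(s['gripper_force'],1),np.round(s['qpos'],2))
E
python3 - <<'E'
from h import *
st()
look('wrist',[('cruet',0),('pepper',.004),('salt',.109),('board',0)],'w1.png')
E
```

```text
2.32 [ 0.6019 -0.2062  0.3197] [3.142e+00 3.000e-03 1.563e+00] [ 0.2 -0.6 -0.3] 0.0929 0.0 [ 0.22  0.4   0.02  1.7  -0.01  1.05  0.24]
cruet [297. 167.] 0.6 [ 0.6268 -0.2121  0.    ]
pepper [280. 160.] 0.91 [ 0.6023 -0.2006  0.004 ]
salt [169. 325.] 0.59 [ 0.4543 -0.4003  0.109 ]
board [162.   4.] 0.87 [ 0.4535 -0.0024  0.    ]
```

View pics/w1.png

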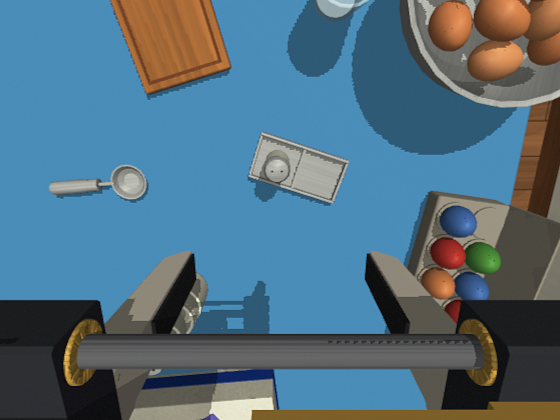

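jog_arm:
  rows:
    - [-0.1,-0.06,0,0,0]
    - [-0.22,-0.13,0,0,0]
    - [-0.36,-0.21,0,0,0]
    - [-0.5,-0.3,0,0,0]
    - [-0.64,-0.38,0,0,0]
    - [-0.78,-0.47,0,0,0]
    - [-0.9,-0.54,0,0,0]
    - [-1,-0.6,0,0,0]

```text
time: 3.23
eef_pos: [0.4543, -0.4515, 0.3184]
orientation: [-3.141, 0.0, 1.571]
wrist_force: [-0.1, 0.1, -0.7]
grip_width: 0.0931
gripper_force: 0.0
```

Run:
```python
from h import *
import pickle
st()
im,i=look('wrist',[('salt',.109),('egg_cup',.073),('jam_pot',.059),('cup',0)],'w2.png')
st()
print(i['origin'],i['attitude'])
for n in ['salt','egg_cup','jam_pot','cup']:
  for d in optics.recognise(n,'wrist')[:1]: print(n,d)
```

```text
3.23 [ 0.4543 -0.4515  0.3184] [-3.141  0.     1.571] [-0.1  0.1 -0.7] 0.0931 0.0 [ 0.64  0.4   0.08  1.69 -0.04  1.05  0.73]
salt [278. 135.] 0.63 [ 0.4517 -0.4011  0.109 ]
egg_cup [279. 134.] 0.57 [ 0.4528 -0.4028  0.073 ]
3.48 [ 0.4565 -0.4485  0.3182] [ 3.141e+00 -1.000e-03  1.573e+00] [-0.1  1.2  0.2] 0.0932 0.0 [ 0.64  0.4   0.08  1.69 -0.04  1.05  0.73]
[ 0.45479208 -0.36802408  0.48475154] [-3.07158306e-01  8.62446085e-04 -2.81511219e-04]
salt {'rect': [279.7, 141.3, 37.2, 45.1], 'p': 0.58}
egg_cup {'rect': [280.2, 137.4, 48.5, 48.1], 'p': 0.95}
jam_pot {'rect': [281.8, 120.8, 54.3, 28.7], 'p': 0.86}
cup {'rect': [439.6, 10.0, 58.4, 16.3], 'p': 0.6}
```

View pics/w2.png

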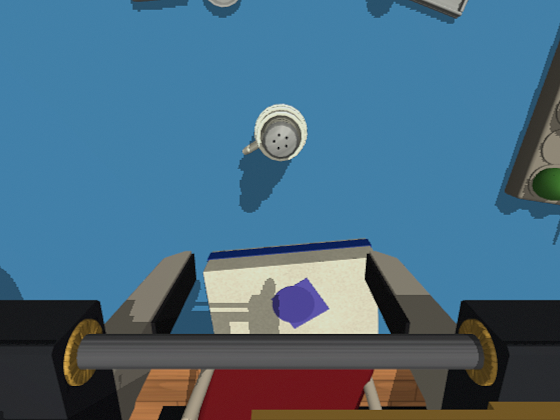

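Run:
```python
from h import *
K=optics.camera_info('wrist')['camera_matrix']
i2=dict(camera_matrix=K,origin=np.array([.45479,-.36802,.48475]),attitude=[-.30716,.00086,-.00028])
i1=dict(camera_matrix=K,origin=np.array([.6031,-.1227,.486]),attitude=[-.309,.003,-.0085])
c=np.array([atz('wrist',p,.014,i1) for p in [(263,133),(348,160),(333,203),(249,178)]])[:,:2]
print(c,c.mean(0)); d=(c[1]+c[2]-c[0]-c[3]);print('empty dir',np.degrees(np.arctan2(d[1],d[0])),np.linalg.norm(d)/2); print('empty',c.mean(0)+d/np.linalg.norm(d)*.0315)
print('salt top',atz('wrist',(281,138.5),.183,i2)); ce=[.453,-.402]
for p in ([281,130],[280,122]): print(atz('wrist',p,.138,i2),atz('wrist',p,.101,i2))
for z in (.02,.05): h=atz('wrist',(246,151),z,i2); print('handle',h,np.degrees(np.arctan2(h[1]-ce[1],h[0]-ce[0])))
for q in [[.453,-.402,.184],[.453,-.402,0.138],[.453,-.402,0.101],[.453,-.402,0]]: print(proj('wrist',q,i2),proj('scene',q),proj('side',q))
```

```text
[[ 0.5779585  -0.16178145]
 [ 0.69657311 -0.19987944]
 [ 0.6779798  -0.26275582]
 [ 0.55642653 -0.2245513 ]] [ 0.62723449 -0.212242  ]
empty dir -17.625307659242097 0.1259986907318063
empty [ 0.65725578 -0.22177991]
salt top [ 0.45537345 -0.39732051  0.183     ]
[ 0.45545552 -0.39328955  0.138     ] [ 0.45552653 -0.39598594  0.101     ]
[ 0.4544521  -0.38549654  0.138     ] [ 0.45441604 -0.38736138  0.101     ]
handle [ 0.40762414 -0.43000862  0.02      ] -148.31470113557504
handle [ 0.41066873 -0.42600721  0.05      ] -150.44125617145616
[278.31187491 144.00443328] [194.89303439 111.55461744] [325.31488164 323.51245291]
[278.57257904 138.81163282] [197.14447709 124.42602006] [323.24223925 343.62291346]
[278.73816048 135.51352079] [198.86390168 134.25589766] [321.72548375 358.33970776]
[279.06427782 129.01779584] [203.18594005 158.96480809] [318.14465181 393.08384875]
```

jog_arm:
  rows:
    - [0.1,0,0,0,0]
    - [0.208,0,0,0,0]
    - [0.208,0,0.14,0,0]
    - [0.208,0,0.28,0,0]
    - [0.208,0,0.42,0,0]
    - [0.208,0,0.55,0,0]
    - [0.208,0,0.64,0,0]
    - [0.208,0,0.69,0,0]

```text
time: 4.35
eef_pos: [0.4548, -0.3961, 0.1433]
orientation: [-3.139, -0.002, 1.573]
wrist_force: [0.4, -0.0, 0.3]
grip_width: 0.0929
gripper_force: 0.0
```

Run:
```python
from h import *
st()
a=optics.get_image('scene')[90:190,140:260]; b=optics.get_image('side')[260:420,250:400]
w=optics.get_image('wrist')
cv2.imwrite('pics/c3.png',np.hstack([cv2.resize(a,(360,300),interpolation=2),cv2.resize(b,(281,300)),]))
```

```text
4.35 [ 0.4548 -0.3961  0.1433] [-3.139e+00 -2.000e-03  1.573e+00] [ 0.4 -0.   0.3] 0.0929 0.0 [ 0.59  0.55  0.05  1.95 -0.04  0.65  0.67]
```

View pics/c3.png

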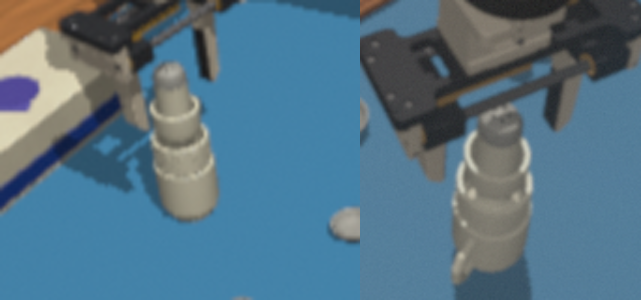

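jog_arm:
  rows:
    - [0,0,0,0,1]
    - [0,0,0,0,1]
    - [0,0,0,0,1]
    - [0,0,0,0,1]
    - [0,0,0,0,1]
    - [0,0,0,0,1]
    - [0,0,0,0,1]
    - [0,0,0,0,1]

```text
time: 5.17
eef_pos: [0.455, -0.398, 0.1462]
orientation: [3.141, 0.0, 1.571]
wrist_force: [-0.0, 0.4, -0.1]
grip_width: 0.0446
gripper_force: 0.0
```

jog_arm:
  rows:
    - [0,0,0,0,1]
    - [0,0,0,0,1]
    - [0,0,0,0,1]
    - [0,0,0,0,1]
    - [0,0,0,0,1]
    - [0,0,-0.02,0,1]
    - [0,0,-0.05,0,1]
    - [0,0,-0.1,0,1]

```text
time: 5.83
eef_pos: [0.4546, -0.3976, 0.1709]
orientation: [-3.14, -0.001, 1.571]
wrist_force: [0.0, -0.4, -1.7]
grip_width: 0.0334
gripper_force: 30.0
```

jog_arm:
  rows:
    - [0,0,-0.1,0,1]
    - [0,0,-0.25,-0.02,1]
    - [0.1,0.12,-0.4,-0.04,1]
    - [0.22,0.26,-0.4,-0.06,1]
    - [0.34,0.4,-0.4,-0.08,1]
    - [0.46,0.54,-0.4,-0.1,1]
    - [0.58,0.67,-0.4,-0.12,1]
    - [0.704,0.808,-0.4,-0.14,1]

```text
time: 6.5
eef_pos: [0.6358, -0.2408, 0.2723]
orientation: [3.142, 0.001, 2.451]
wrist_force: [-0.1, 0.0, -1.5]
grip_width: 0.0333
gripper_force: 30.0
```

jog_arm:
  rows:
    - [0,0,0,-0.02,1]
    - [0,0,0,-0.04,1]
    - [0,0,0,-0.06,1]
    - [0,0,0,-0.061,1]
    - [0,0,0,-0.061,1]
    - [0,0,0,-0.061,1]
    - [0,0,0,-0.061,1]
    - [0,0,0,-0.061,1]

```text
time: 7.17
eef_pos: [0.6346, -0.2422, 0.2713]
orientation: [-3.141, 0.0, 2.827]
wrist_force: [-0.5, 0.2, -2.3]
grip_width: 0.0333
gripper_force: 30.0
```

Run:
```python
from h import *
st()
im,i=look('wrist',[('cruet',0),('pepper',.004)],'w4.png'); print(i)
look('side',[('cruet',0),('pepper',.004),('salt',.2)])
```

```text
7.17 [ 0.6346 -0.2422  0.2713] [-3.141  0.     2.827] [-0.5  0.2 -2.3] 0.0333 30.0 [ 0.47  0.51 -0.29  1.64  0.16  1.01  1.38]
cruet [301. 158.] 0.7 [ 0.6271 -0.2122  0.    ]
pepper [304. 134.] 0.91 [ 0.5977 -0.2     0.004 ]
{'camera_matrix': array([[336.19484327,   0.        , 280.0348456 ],
       [  0.        , 336.19484327, 210.28458831],
       [  0.        ,   0.        ,   1.        ]]), 'origin': array([ 0.55461621, -0.21709627,  0.43766517]), 'attitude': array([-3.06268835e-01,  8.54414361e-04,  1.25561177e+00])}
cruet [350. 277.] 0.71 [ 0.6379 -0.211   0.    ]
pepper [332. 280.] 0.94 [ 0.5971 -0.2046  0.004 ]
salt [372. 195.] 0.8 [ 0.6703 -0.2013  0.2   ]
```

View pics/w4.png

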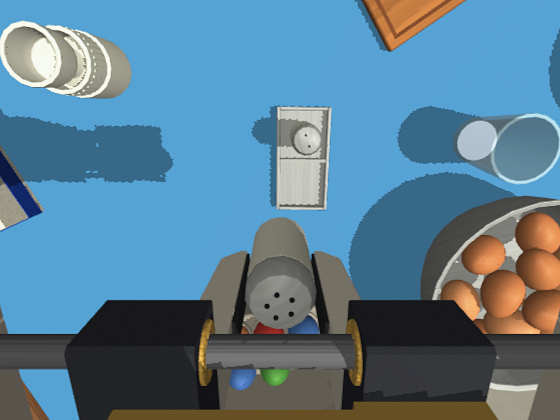

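```bash
cat >> h.py <<'E'
def toward(x,y,z,yaw_deg=None):
    s=bot.state(); M=R.from_euler('xyz',s['orientation']).as_matrix()
    print('shift/.25',np.round(M.T@(np.array([x,y,z])-s['eef_pos'])/.25,3), end=' ')
    if yaw_deg is not None:
        d=(yaw_deg-np.degrees(s['orientation'][2])+180)%360-180; print('turn',round(-d/360,4))
    else: print()
E
python3 - <<'E'
from h import *
i=optics.camera_info('wrist'); print(i['origin'])
c=np.array([atz('wrist',p,.014,i) for p in [(278,106),(330,107),(326,209),(277,208)]])[:,:2]
d=(c[2]+c[3]-c[0]-c[1]);print(c.mean(0),np.degrees(np.arctan2(d[1],d[0])),np.linalg.norm(d)/2); e=c.mean(0)+d/np.linalg.norm(d)*.0315;print(e)
toward(*e,.12)
st()
E
```

```text
[ 0.55466803 -0.21717982  0.43746988]
[ 0.62720236 -0.21094466] -18.192184812031346 0.12852847157561686
[ 0.65712782 -0.22077913]
shift/.25 [-0.059  0.109  0.604] 
7.52 [ 0.6347 -0.2421  0.2711] [-3.142  0.     2.829] [ 0.4  0.3 -1.2] 0.0334 30.0 [ 0.47  0.51 -0.29  1.64  0.16  1.01  1.38]
```

jog_arm:
  rows:
    - [-0.059,0.109,0,0,1]
    - [-0.059,0.109,0.12,0,1]
    - [-0.059,0.109,0.25,0,1]
    - [-0.059,0.109,0.38,0,1]
    - [-0.059,0.109,0.5,0,1]
    - [-0.059,0.109,0.62,0,1]
    - [-0.059,0.109,0.685,0,1]
    - [-0.059,0.109,0.685,0,1]

```text
time: 8.18
eef_pos: [0.6548, -0.2201, 0.0956]
orientation: [-3.141, -0.006, 2.829]
wrist_force: [0.2, -0.0, -0.9]
grip_width: 0.0334
gripper_force: 30.0
```

Run:
```python
from h import *
st(); toward(.657,-.221,.0425)
optics.get_image('side'); 
im=optics.get_image('wrist'); cv2.imwrite('pics/w5.png',im)
```

```text
8.18 [ 0.6548 -0.2201  0.0956] [-3.141 -0.006  2.829] [ 0.2 -0.  -0.9] 0.0334 30.0 [ 0.4   0.71 -0.24  1.76  0.24  0.71  1.28]
shift/.25 [-0.011 -0.     0.212]
```

View pics/w5.png

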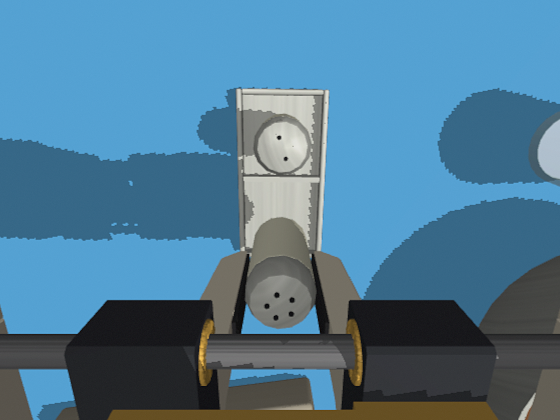

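jog_arm:
  rows:
    - [0,0,0.05,0,1]
    - [0,0,0.1,0,1]
    - [0,0,0.15,0,1]
    - [0,0,0.19,0,1]
    - [0,0,0.21,0,1]
    - [0,0,0.22,0,1]
    - [0,0,0.23,0,1]
    - [0,0,0.23,0,1]

```text
time: 8.95
eef_pos: [0.657, -0.2207, 0.042]
orientation: [-3.142, -0.0, 2.829]
wrist_force: [-0.0, -0.8, -0.9]
grip_width: 0.0329
gripper_force: 30.0
```

Run:
```python
from h import *
st(); 
im,i=look('wrist',[('cruet',0),('pepper',.004),('salt',.004)],'w6.png')
look('side',[('cruet',0),('pepper',.004),('salt',.004)])
```

```text
8.95 [ 0.657  -0.2207  0.042 ] [-3.142 -0.     2.829] [-0.  -0.8 -0.9] 0.0329 30.0 [ 0.38  0.77 -0.22  1.79  0.27  0.61  1.26]
cruet [280. 193.] 0.63 [ 0.6288 -0.2124  0.    ]
pepper [282. 141.] 0.82 [ 0.5973 -0.2012  0.004 ]
salt [280. 241.] 0.69 [ 0.6587 -0.2228  0.004 ]
cruet [345. 280.] 0.86 [ 0.6261 -0.2121  0.    ]
pepper [332. 280.] 0.89 [ 0.5962 -0.2049  0.004 ]
salt [361. 275.] 0.77 [ 0.6611 -0.2172  0.004 ]
```

jog_arm:
  rows:
    - [0,0,0.004,0,1]
    - [0,0,0.004,0,0.4]
    - [0,0,0.004,0,0.4]
    - [0,0,0.004,0,0.4]
    - [0,0,0.004,0,0.4]
    - [0,0,0.004,0,0.4]
    - [0,0,0.004,0,0.4]
    - [0,0,-0.05,0,0.4]

```text
time: 10.02
eef_pos: [0.6556, -0.2203, 0.053]
orientation: [-3.141, -0.004, 2.829]
wrist_force: [-0.2, -1.1, -0.3]
grip_width: 0.0555
gripper_force: 0.0
```

Run:
```python
from h import *
st(); 
look('side',[('salt',.004),('cup',0),('jam_pot',.059),('egg_cup',.073)]); look('scene',[('salt',.004)])
toward(.4555,-.398,.30,90)
```

```text
10.02 [ 0.6556 -0.2203  0.053 ] [-3.141 -0.004  2.829] [-0.2 -1.1 -0.3] 0.0555 0.0 [ 0.38  0.76 -0.23  1.78  0.26  0.64  1.26]
salt [359. 276.] 0.68 [ 0.6548 -0.219   0.004 ]
cup [318. 391.] 0.7 [ 0.4537 -0.3987  0.    ]
jam_pot [188. 162.] 0.7 [0.4278 0.3211 0.059 ]
egg_cup [319. 368.] 0.76 [ 0.4519 -0.4002  0.073 ]
salt [204. 220.] 0.65 [ 0.6566 -0.2177  0.004 ]
shift/.25 [ 0.549 -0.922 -0.981] turn 0.2003
```

jog_arm:
  rows:
    - [0,0,-0.16,0,0.1]
    - [0,0,-0.32,0.0,0]
    - [0,0,-0.48,0,0]
    - [0.06,-0.1,-0.6,0.019,0]
    - [0.12,-0.2,-0.7,0.038,0]
    - [0.18,-0.3,-0.76,0.057,0]
    - [0.24,-0.4,-0.76,0.076,0]
    - [0.3,-0.5,-0.76,0.095,0]

```text
time: 11.03
eef_pos: [0.5465, -0.3176, 0.2463]
orientation: [3.141, 0.002, 2.226]
wrist_force: [1.1, -0.6, -0.3]
grip_width: 0.093
gripper_force: 0.0
```

Run:
```python
from h import *
st(); 
toward(.4555,-.45,.25,90)
```

```text
11.03 [ 0.5465 -0.3176  0.2463] [3.141e+00 2.000e-03 2.226e+00] [ 1.1 -0.6 -0.3] 0.093 0.0 [ 0.52  0.46 -0.13  1.79  0.07  0.89  1.02]
shift/.25 [-0.198 -0.611 -0.015] turn 0.1043
```

jog_arm:
  rows:
    - [-0.03,-0.1,0,0.019,0]
    - [-0.06,-0.2,0,0.038,0]
    - [-0.1,-0.3,0,0.057,0]
    - [-0.14,-0.4,0,0.076,0]
    - [-0.17,-0.5,0,0.095,0]
    - [-0.198,-0.611,0,0.1043,0]
    - [-0.198,-0.611,0,0.1043,0]
    - [-0.198,-0.611,0,0.1043,0]

```text
time: 11.7
eef_pos: [0.4557, -0.4508, 0.2446]
orientation: [-3.141, 0.0, 1.574]
wrist_force: [0.9, 0.5, -0.3]
grip_width: 0.0929
gripper_force: 0.0
```

Run:
```python
from h import *
st(); 
im,i=look('wrist',[('egg_cup',.073),('jam_pot',.059),('cup',0)],'w7.png')
print(i['origin'],i['attitude'])
q=[.4555,-.398]
for z in (.138,.101,.068): print(proj('wrist',q+[z],i))
g=cv2.cvtColor(im,cv2.COLOR_BGR2HSV); m=((g[...,1]<70)&(g[...,2]>90)).astype(np.uint8); m[300:]=0
n,l,s,c=cv2.connectedComponentsWithStats(m); print([ (s[k].tolist(),c[k].round(1).tolist()) for k in range(1,n) if s[k][4]>300])
toward(*q,.107,90)
```

```text
11.7 [ 0.4557 -0.4508  0.2446] [-3.141  0.     1.574] [ 0.9  0.5 -0.3] 0.0929 0.0 [ 0.65  0.47  0.06  1.78 -0.04  0.89  0.73]
[ 0.45599749 -0.36729255  0.41097316] [-0.30713703  0.00126044  0.00279466]
[279.73637958 143.84050508]
[279.82236893 139.18958927]
[279.88384146 135.86471665]
[([234, 104, 78, 73, 3702], [277.6, 141.1]), ([131, 251, 61, 49, 1341], [161.4, 277.3]), ([370, 251, 62, 46, 1229], [398.1, 275.8]), ([195, 272, 180, 28, 3434], [292.7, 288.8])]
shift/.25 [ 0.201 -0.009  0.551] turn 0.0014
```

View pics/w7.png

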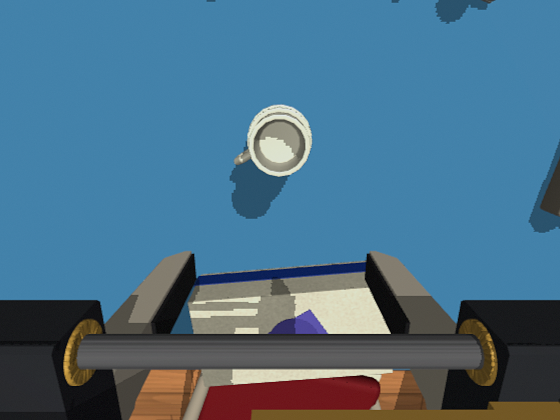

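jog_arm:
  rows:
    - [0.1,0,0,0,0]
    - [0.205,0,0,0,0]
    - [0.205,0,0.14,0,0]
    - [0.205,0,0.28,0,0]
    - [0.205,0,0.4,0,0]
    - [0.205,0,0.5,0,0.3]
    - [0.205,0,0.548,0,1]
    - [0.205,0,0.548,0,1]

```text
time: 12.57
eef_pos: [0.4564, -0.3965, 0.1054]
orientation: [-3.138, -0.003, 1.579]
wrist_force: [-0.9, -0.7, -0.5]
grip_width: 0.0777
gripper_force: 0.0
```

jog_arm:
  rows:
    - [0,0,0,0,1]
    - [0,0,0,0,1]
    - [0,0,0,0,1]
    - [0,0,0,0,1]
    - [0,0,0,0,1]
    - [0,0,0,0,1]
    - [0,0,0,0,1]
    - [0,0,0,0,1]

```text
time: 13.23
eef_pos: [0.4571, -0.3989, 0.1091]
orientation: [3.14, 0.001, 1.577]
wrist_force: [-1.6, -0.2, 7.9]
grip_width: 0.0487
gripper_force: 30.0
```

jog_arm:
  rows:
    - [0,0,0,0,1]
    - [0,0,0,0,1]
    - [0,0,-0.01,0,1]
    - [0,0,-0.02,0,1]
    - [0,0,-0.03,0,1]
    - [0,0,-0.04,0,1]
    - [0,0,-0.05,0,1]
    - [0,0,-0.06,0,1]

```text
time: 13.9
eef_pos: [0.4568, -0.3982, 0.1231]
orientation: [3.142, 0.0, 1.577]
wrist_force: [-0.7, -0.1, -0.4]
grip_width: 0.0488
gripper_force: 30.0
```

Run:
```python
from h import *
st(); 
look('side',[('egg_cup',.09),('jam_pot',.059),('cup',0)])
a=optics.get_image('scene')[90:190,140:260]; b=optics.get_image('side')[260:420,250:400]
cv2.imwrite('pics/c8.png',np.hstack([cv2.resize(a,(360,300),interpolation=2),cv2.resize(b,(281,300)),]))
```

```text
13.9 [ 0.4568 -0.3982  0.1231] [3.142 0.    1.577] [-0.7 -0.1 -0.4] 0.0488 30.0 [ 0.59  0.58  0.04  1.96 -0.04  0.6   0.67]
egg_cup [320. 363.] 0.59 [ 0.4517 -0.4019  0.09  ]
jam_pot [321. 373.] 0.64 [ 0.4543 -0.4014  0.059 ]
cup [318. 391.] 0.89 [ 0.4539 -0.399   0.    ]
```

View pics/c8.png

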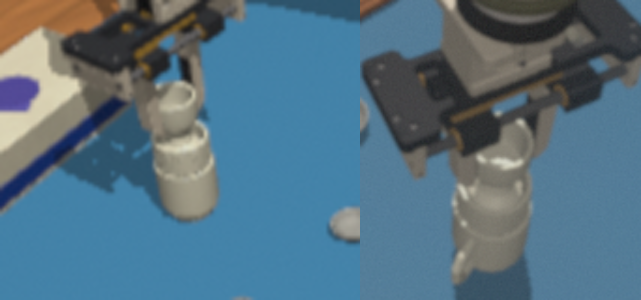

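jog_arm:
  rows:
    - [0,0,-0.12,0,1]
    - [0,0,-0.26,0,1]
    - [0.1,0.02,-0.4,0,1]
    - [0.25,0.06,-0.4,0,1]
    - [0.41,0.1,-0.4,0,1]
    - [0.57,0.14,-0.4,0,1]
    - [0.73,0.18,-0.4,0,1]
    - [0.88,0.22,-0.4,0,1]

```text
time: 14.87
eef_pos: [0.5104, -0.1757, 0.2229]
orientation: [3.142, -0.0, 1.577]
wrist_force: [1.1, -0.1, -1.3]
grip_width: 0.0488
gripper_force: 30.0
```

jog_arm:
  rows:
    - [0.14,0.04,0,0,1]
    - [0.28,0.08,0,0,1]
    - [0.42,0.12,0,0,1]
    - [0.56,0.16,0,0,1]
    - [0.7,0.2,0,0,1]
    - [0.8,0.24,0,0,1]
    - [0.8,0.24,0,0,1]
    - [0.8,0.24,0,0,1]

```text
time: 15.53
eef_pos: [0.5694, 0.0242, 0.2225]
orientation: [-3.141, -0.0, 1.58]
wrist_force: [1.0, -0.3, -0.4]
grip_width: 0.0487
gripper_force: 30.0
```

Run:
```python
from h import *
st(); 
look('wrist',[('side_plate',0),('saucer',0),('board',0),('glass',0)],'w9.png')
for n in ['side_plate','saucer','board']:
  for d in optics.recognise(n,'wrist')[:1]: print(n,d)
look('side',[('side_plate',0),('saucer',0),('board',0),('glass',0)])
look('scene',[('side_plate',0),('saucer',0),('board',0),('glass',0)])
toward(.626,.196,.2)
```

```text
15.53 [0.5694 0.0242 0.2225] [-3.141 -0.     1.58 ] [ 1.  -0.3 -0.4] 0.0487 30.0 [-0.15  0.41  0.01  1.96 -0.01  0.78 -0.13]
side_plate [345.   3.] 0.69 [0.6338 0.2057 0.    ]
board [185. 199.] 0.88 [ 0.4555 -0.0026  0.    ]
glass [364. 192.] 0.87 [0.6701 0.0084 0.    ]
side_plate {'rect': [350.1, 49.0, 184.3, 97.9], 'p': 0.83}
board {'rect': [175.1, 195.1, 139.7, 176.3], 'p': 0.96}
side_plate [269. 186.] 0.98 [0.6229 0.1888 0.    ]
saucer [192. 162.] 0.93 [0.4541 0.4219 0.    ]
board [238. 242.] 0.57 [ 0.4581 -0.0018  0.    ]
glass [316. 215.] 0.71 [0.6777 0.0087 0.    ]
side_plate [336. 288.] 0.97 [0.6394 0.2016 0.    ]
saucer [441. 271.] 0.85 [0.4388 0.4062 0.    ]
glass [268. 262.] 0.83 [ 0.6723  0.0164 -0.    ]
shift/.25 [0.693 0.231 0.091]
```

View pics/w9.png

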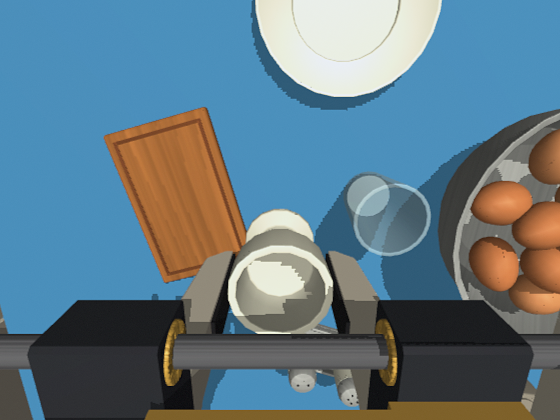

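jog_arm:
  rows:
    - [0.12,0.06,0,0,1]
    - [0.24,0.12,0,0,1]
    - [0.36,0.18,0,0,1]
    - [0.44,0.22,0,0,1]
    - [0.44,0.22,0,0,1]
    - [0.44,0.22,0,0,1]
    - [0.44,0.22,0,0,1]
    - [0.44,0.22,0,0,1]

```text
time: 17.1
eef_pos: [0.6232, 0.1312, 0.2228]
orientation: [-3.141, 0.001, 1.575]
wrist_force: [0.2, -0.9, 0.0]
grip_width: 0.0487
gripper_force: 30.0
```

```bash
cat > ell.py <<'E'
from h import *
# white dish in the wrist picture: fit an ellipse to its biggest white blob, give the centre at height z
def dish(z,roi):
    i=optics.camera_info('wrist'); im=optics.get_image('wrist')
    g=cv2.cvtColor(im,cv2.COLOR_BGR2HSV); m=((g[...,1]<60)&(g[...,2]>110)).astype(np.uint8)
    k=np.zeros_like(m);x0,y0,x1,y1=roi;k[y0:y1,x0:x1]=m[y0:y1,x0:x1]
    cs,_=cv2.findContours(k,0,1); c=max(cs,key=cv2.contourArea)
    c=cv2.convexHull(c)[:,0]; P=np.array([atz('wrist',p,z,i)[:2] for p in c.astype(float)])
    # drop hull points on the roi border
    ok=(c[:,0]>x0+1)&(c[:,0]<x1-2)&(c[:,1]>y0+1)&(c[:,1]<y1-2); P=P[ok]
    A=np.c_[2*P,np.ones(len(P))]; s=np.linalg.lstsq(A,(P**2).sum(1),rcond=None)[0]
    r=np.sqrt(s[2]+s[0]**2+s[1]**2); res=np.abs(np.hypot(*(P-s[:2]).T)-r)
    print('dish',s[:2].round(4),'r',r.round(4),'res',res.max().round(4),len(P)); return s[:2]
E
python3 - <<'E'
from ell import *
st(); 
look('wrist',[('side_plate',0)],'w10.png')
c=dish(.022,(100,0,500,205)); toward(*c,.11)
E
```

```text
17.1 [0.6232 0.1312 0.2228] [-3.141e+00  1.000e-03  1.575e+00] [ 0.2 -0.9  0. ] 0.0487 30.0 [-0.3   0.49  0.01  1.81 -0.    0.85 -0.29]
side_plate [289. 114.] 0.76 [0.6334 0.2034 0.    ]
dish [0.6328 0.2043] r 0.0894 res 0.0006 57
shift/.25 [0.291 0.039 0.452]
```

jog_arm:
  rows:
    - [0.14,0.02,0,0,1]
    - [0.29,0.039,0,0,1]
    - [0.29,0.039,0.14,0,1]
    - [0.29,0.039,0.28,0,1]
    - [0.29,0.039,0.42,0,1]
    - [0.29,0.039,0.54,0,1]
    - [0.29,0.039,0.6,0,1]
    - [0.29,0.039,0.65,0,1]

```text
time: 17.92
eef_pos: [0.6321, 0.2043, 0.0583]
orientation: [-3.139, 0.001, 1.576]
wrist_force: [0.3, -0.1, -0.6]
grip_width: 0.0487
gripper_force: 30.0
```

Run:
```python
from h import *
st(); toward(.6328,.2043,.041)
look('side',[('egg_cup',.025),('side_plate',0)]);look('scene',[('egg_cup',.025)])
```

```text
17.92 [0.6321 0.2043 0.0583] [-3.139e+00  1.000e-03  1.576e+00] [ 0.3 -0.1 -0.6] 0.0487 30.0 [-0.4   0.72 -0.    1.86  0.    0.57 -0.39]
shift/.25 [-0.     0.003  0.069] 
egg_cup [270. 181.] 0.8 [0.6201 0.1751 0.025 ]
side_plate [272. 183.] 0.74 [0.634  0.1981 0.    ]
egg_cup [340. 281.] 0.42 [0.6309 0.2049 0.025 ]
```

jog_arm:
  rows:
    - [0,0,0.03,0,1]
    - [0,0,0.05,0,1]
    - [0,0,0.06,0,1]
    - [0,0,0.067,0,1]
    - [0,0,0.071,0,1]
    - [0,0,0.074,0,1]
    - [0,0,0.076,0,1]
    - [0,0,0.076,0,1]

```text
time: 18.83
eef_pos: [0.633, 0.2054, 0.0414]
orientation: [3.141, -0.0, 1.577]
wrist_force: [0.8, -0.9, -1.2]
grip_width: 0.0489
gripper_force: 30.0
```

jog_arm:
  rows:
    - [0,0,0.002,0,1]
    - [0,0,0.004,0,1]
    - [0,0,0.006,0,1]
    - [0,0,0.006,0,0.2]
    - [0,0,0.006,0,0.2]
    - [0,0,0.006,0,0.2]
    - [0,0,0.006,0,0.2]
    - [0,0,0.006,0,0.2]

```text
time: 19.5
eef_pos: [0.6329, 0.2053, 0.0397]
orientation: [-3.141, 0.0, 1.577]
wrist_force: [-0.4, -0.4, 0.8]
grip_width: 0.0733
gripper_force: 0.0
```

jog_arm:
  rows:
    - [0,0,0,0,0]
    - [0,0,0,0,0]
    - [0,0,0,0,0]
    - [0,0,-0.1,0,0]
    - [0,0,-0.22,0,0]
    - [0,0,-0.36,0,0]
    - [0,0,-0.5,0,0]
    - [0,0,-0.64,0,0]

```text
time: 20.17
eef_pos: [0.6326, 0.2052, 0.2013]
orientation: [-3.141, 0.0, 1.577]
wrist_force: [1.3, -0.2, 0.1]
grip_width: 0.093
gripper_force: 0.0
```

Run:
```python
from h import *
st(); toward(.6328,.2043,.041)
look('side',[('egg_cup',.005),('side_plate',0)]);look('scene',[('egg_cup',.005)])
a=optics.get_image('scene')[200:340,240:480]; b=optics.get_image('side')[130:230,150:330]
cv2.imwrite('pics/c11.png',np.vstack([cv2.resize(a,(480,280),interpolation=2),cv2.resize(b,(480,267)),]))
toward(.4555,-.40,.21,90)
```

```text
20.17 [0.6326 0.2052 0.2013] [-3.141  0.     1.577] [ 1.3 -0.2  0.1] 0.093 0.0 [-0.4   0.54  0.01  1.76 -0.    0.84 -0.39]
shift/.25 [-0.003  0.001  0.641] 
egg_cup [272. 184.] 0.59 [0.6307 0.1889 0.005 ]
side_plate [270. 183.] 0.68 [0.6297 0.2031 0.    ]
egg_cup [340. 286.] 0.85 [0.631  0.2075 0.005 ]
shift/.25 [-2.416 -0.721 -0.043] turn 0.001
```

View pics/c11.png

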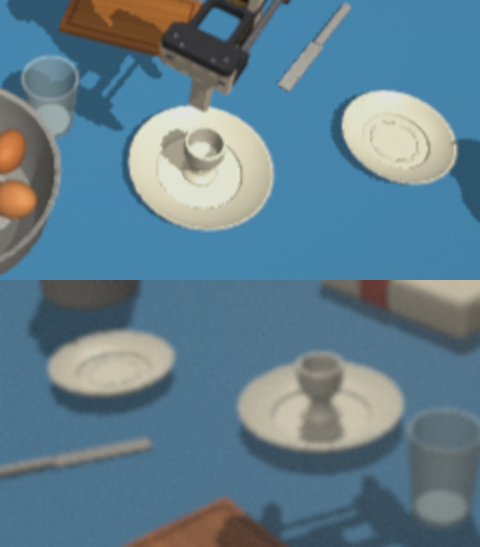

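jog_arm:
  rows:
    - [-0.12,-0.036,0,0,0]
    - [-0.26,-0.078,-0.05,0,0]
    - [-0.4,-0.12,-0.1,0,0]
    - [-0.54,-0.16,-0.1,0,0]
    - [-0.68,-0.2,-0.1,0,0]
    - [-0.8,-0.24,-0.1,0,0]
    - [-0.8,-0.24,-0.1,0,0]
    - [-0.8,-0.24,-0.1,0,0]

```text
time: 21.18
eef_pos: [0.5731, 0.0028, 0.2238]
orientation: [-3.139, 0.001, 1.573]
wrist_force: [0.2, 1.1, 0.5]
grip_width: 0.0927
gripper_force: 0.0
```

jog_arm:
  rows:
    - [-0.12,-0.036,0,0,0]
    - [-0.26,-0.078,0,0,0]
    - [-0.4,-0.12,0,0,0]
    - [-0.54,-0.16,0,0,0]
    - [-0.68,-0.2,0,0,0]
    - [-0.8,-0.24,0,0,0]
    - [-0.8,-0.24,0,0,0]
    - [-0.8,-0.24,0,0,0]

```text
time: 21.85
eef_pos: [0.5152, -0.196, 0.224]
orientation: [-3.14, -0.0, 1.575]
wrist_force: [-0.3, 0.5, -0.1]
grip_width: 0.0931
gripper_force: 0.0
```

jog_arm:
  rows:
    - [-0.12,-0.036,0,0,0]
    - [-0.26,-0.078,0,0,0]
    - [-0.4,-0.12,0,0,0]
    - [-0.54,-0.16,0,0,0]
    - [-0.68,-0.2,0,0,0]
    - [-0.8,-0.24,0,0,0]
    - [-0.9,-0.24,0,0,0]
    - [-1,-0.24,0,0,0]

```text
time: 22.52
eef_pos: [0.4581, -0.4453, 0.2241]
orientation: [-3.141, -0.001, 1.579]
wrist_force: [-0.9, 0.7, 0.6]
grip_width: 0.0932
gripper_force: 0.0
```

Run:
```python
from ell import *
st(); 
im,i=look('wrist',[('jam_pot',.059),('cup',0)],'w12.png')
print(proj('wrist',[.4555,-.3985,.101]))
dish(.101,(180,40,400,250))
toward(.4555,-.3985,.073,90)
```

```text
22.52 [ 0.4581 -0.4453  0.2241] [-3.141e+00 -1.000e-03  1.579e+00] [-0.9  0.7  0.6] 0.0932 0.0 [ 0.64  0.49  0.06  1.8  -0.04  0.85  0.73]
jam_pot [276. 147.] 0.59 [ 0.4545 -0.4019  0.059 ]
[277.01560319 148.65308492]
dish [ 0.4497 -0.4001] r 0.0335 res 0.0074 32
shift/.25 [ 0.181 -0.009  0.603] turn 0.0012
```

View pics/w12.png

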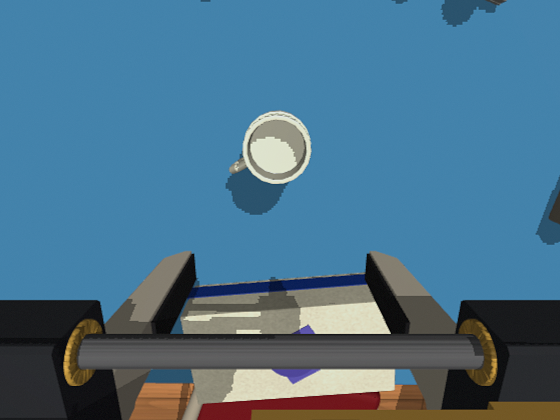

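jog_arm:
  rows:
    - [0.1,-0.005,0,0,0]
    - [0.182,-0.01,0,0,0]
    - [0.182,-0.01,0.14,0,0]
    - [0.182,-0.01,0.28,0,0]
    - [0.182,-0.01,0.42,0,0]
    - [0.182,-0.01,0.54,0,0]
    - [0.182,-0.01,0.6,0,0.4]
    - [0.182,-0.01,0.602,0,1]

```text
time: 23.38
eef_pos: [0.4539, -0.3961, 0.0708]
orientation: [-3.137, -0.005, 1.58]
wrist_force: [0.0, 0.3, 0.5]
grip_width: 0.0839
gripper_force: 0.0
```

jog_arm:
  rows:
    - [0,0,0,0,1]
    - [0,0,0,0,1]
    - [0,0,0,0,1]
    - [0,0,0,0,1]
    - [0,0,0,0,1]
    - [0,0,0,0,1]
    - [0,0,0,0,1]
    - [0,0,0,0,1]

```text
time: 24.05
eef_pos: [0.4549, -0.4005, 0.0758]
orientation: [3.14, 0.001, 1.577]
wrist_force: [-0.3, 1.2, 8.4]
grip_width: 0.0588
gripper_force: 30.0
```

jog_arm:
  rows:
    - [0,0,0,0,1]
    - [0,0,0,0,1]
    - [0,0,0,0,1]
    - [0,0,-0.01,0,1]
    - [0,0,-0.02,0,1]
    - [0,0,-0.03,0,1]
    - [0,0,-0.045,0,1]
    - [0,0,-0.06,0,1]

```text
time: 24.72
eef_pos: [0.4539, -0.4003, 0.0897]
orientation: [-3.141, -0.0, 1.577]
wrist_force: [-0.4, -0.2, -1.3]
grip_width: 0.059
gripper_force: 30.0
```

Run:
```python
from h import *
st(); 
look('side',[('jam_pot',.072),('cup',0)]);look('scene',[('jam_pot',.072),('cup',0)])
toward(.4555,-.0025,.18)
```

```text
24.72 [ 0.4539 -0.4003  0.0897] [-3.141 -0.     1.577] [-0.4 -0.2 -1.3] 0.059 30.0 [ 0.6   0.62  0.04  1.99 -0.04  0.53  0.68]
jam_pot [319. 368.] 0.66 [ 0.4522 -0.3997  0.072 ]
cup [319. 390.] 0.85 [ 0.456  -0.3981  0.    ]
jam_pot [199. 142.] 0.66 [ 0.4549 -0.4052  0.072 ]
cup [204. 159.] 0.64 [ 0.4514 -0.3985  0.    ]
shift/.25 [ 1.591  0.016 -0.363]
```

jog_arm:
  rows:
    - [0,0,-0.12,0,1]
    - [0,0,-0.26,0,1]
    - [0.1,0,-0.36,0,1]
    - [0.24,0,-0.36,0,1]
    - [0.38,0,-0.36,0,1]
    - [0.52,0,-0.36,0,1]
    - [0.66,0,-0.36,0,1]
    - [0.8,0,-0.36,0,1]

```text
time: 25.68
eef_pos: [0.4524, -0.1987, 0.1793]
orientation: [3.142, 0.0, 1.577]
wrist_force: [1.0, -0.5, -1.0]
grip_width: 0.059
gripper_force: 30.0
```

jog_arm:
  rows:
    - [0.14,0,0,0,1]
    - [0.28,0,0,0,1]
    - [0.4,0,0,0,1]
    - [0.4,0,0,0,1]
    - [0.4,0,0,0,1]
    - [0.4,0,0,0,1]
    - [0.4,0,0,0,1]
    - [0.4,0,0,0,1]

```text
time: 26.35
eef_pos: [0.4522, -0.1016, 0.1793]
orientation: [-3.142, 0.0, 1.575]
wrist_force: [0.5, -0.2, -1.1]
grip_width: 0.059
gripper_force: 30.0
```

Run:
```python
from h import *
st(); 
im,i=look('wrist',[('board',0)],'w13.png')
g=cv2.cvtColor(im,cv2.COLOR_BGR2HSV); m=((g[...,0]<20)&(g[...,1]>110)&(g[...,2]>40)).astype(np.uint8); m[260:]=0
c=max(cv2.findContours(m,0,1)[0],key=cv2.contourArea)
b=cv2.boxPoints(cv2.minAreaRect(c)); print(b.round(), cv2.boundingRect(c))
P=np.array([atz('wrist',p,.012,i)[:2] for p in cv2.convexHull(c)[:,0].astype(float)])
r=cv2.minAreaRect(P.astype(np.float32)*1000); print(r)
toward(.4555,-.0025,.0275)
```

```text
26.35 [ 0.4522 -0.1016  0.1793] [-3.142  0.     1.575] [ 0.5 -0.2 -1.1] 0.059 30.0 [ 0.06  0.35  0.05  2.23 -0.03  0.57  0.14]
board [286.  84.] 0.59 [ 4.583e-01 -3.000e-04  0.000e+00]
[[192.   0.]
 [323. -35.]
 [376. 164.]
 [245. 199.]] (192, 0, 173, 196)
((456.145263671875, -5.161651611328125), (117.94992065429688, 183.24169921875), 15.56185531616211)
shift/.25 [0.395 0.015 0.607]
```

View pics/w13.png

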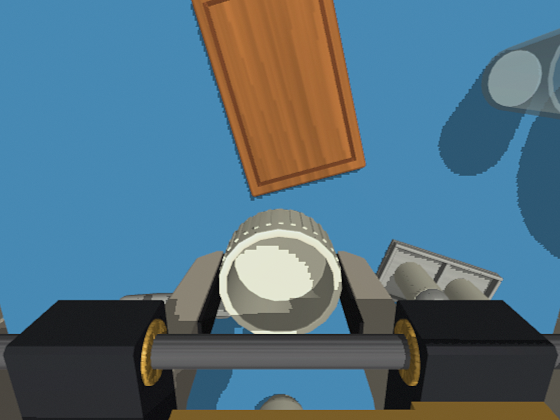

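jog_arm:
  rows:
    - [0.14,0.013,0,0,1]
    - [0.28,0.013,0,0,1]
    - [0.397,0.013,0.06,0,1]
    - [0.397,0.013,0.2,0,1]
    - [0.397,0.013,0.34,0,1]
    - [0.397,0.013,0.46,0,1]
    - [0.397,0.013,0.5,0,1]
    - [0.397,0.013,0.52,0,1]

```text
time: 27.12
eef_pos: [0.454, -0.0015, 0.0473]
orientation: [-3.138, 0.0, 1.576]
wrist_force: [-0.1, -0.1, -0.6]
grip_width: 0.0588
gripper_force: 30.0
```

jog_arm:
  rows:
    - [0,0,0.03,0,1]
    - [0,0,0.05,0,1]
    - [0,0,0.06,0,1]
    - [0,0,0.068,0,1]
    - [0,0,0.074,0,1]
    - [0,0,0.078,0,1]
    - [0,0,0.08,0,1]
    - [0,0,0.08,0,1]

```text
time: 27.78
eef_pos: [0.455, -0.001, 0.0295]
orientation: [3.141, -0.0, 1.577]
wrist_force: [-0.3, 0.4, -1.0]
grip_width: 0.0587
gripper_force: 30.0
```

Run:
```python
from h import *
st(); 
look('side',[('jam_pot',.014),('board',0)]);look('scene',[('jam_pot',.014),('board',0)])
toward(.4555,-.002,.0275)
```

```text
27.78 [ 0.455  -0.001   0.0295] [ 3.141 -0.     1.577] [-0.3  0.4 -1. ] 0.0587 30.0 [-0.13  0.63  0.01  2.35 -0.04  0.16 -0.08]
jam_pot [238. 241.] 0.68 [ 0.4557 -0.0131  0.014 ]
board [238. 244.] 0.61 [ 0.4563 -0.0068  0.    ]
jam_pot [306. 206.] 0.51 [ 0.4521 -0.0019  0.014 ]
board [305. 208.] 0.65 [ 0.4489 -0.0066  0.    ]
shift/.25 [-0.004  0.002  0.008]
```

jog_arm:
  rows:
    - [0,0,0.003,0,1]
    - [0,0,0.006,0,1]
    - [0,0,0.008,0,1]
    - [0,0,0.008,0,1]
    - [0,0,0.008,0,0]
    - [0,0,0.008,0,0]
    - [0,0,0.008,0,0]
    - [0,0,0.008,0,0]

```text
time: 28.75
eef_pos: [0.4549, -0.001, 0.0272]
orientation: [-3.142, 0.0, 1.577]
wrist_force: [-0.5, 0.8, -1.1]
grip_width: 0.0809
gripper_force: 0.0
```

jog_arm:
  rows:
    - [0,0,0,0,0]
    - [0,0,0,0,0]
    - [0,0,-0.05,0,0]
    - [0,0,-0.15,0,0]
    - [0,0,-0.28,0,0]
    - [0,0,-0.42,0,0]
    - [-0.1,0,-0.55,0,0]
    - [-0.22,0,-0.62,0,0]

```text
time: 29.42
eef_pos: [0.4562, -0.055, 0.1855]
orientation: [3.138, -0.0, 1.581]
wrist_force: [2.0, -0.4, -0.6]
grip_width: 0.0929
gripper_force: 0.0
```

jog_arm:
  rows:
    - [-0.14,0,-0.05,0,0]
    - [-0.28,0,-0.05,0,0]
    - [-0.42,0,-0.05,0,0]
    - [-0.56,0,-0.05,0,0]
    - [-0.7,0,-0.05,0,0]
    - [-0.84,0,-0.05,0,0]
    - [-0.94,0,-0.05,0,0]
    - [-1,0,-0.05,0,0]

```text
time: 30.08
eef_pos: [0.4559, -0.3095, 0.1946]
orientation: [-3.141, 0.001, 1.573]
wrist_force: [0.3, 0.7, 0.0]
grip_width: 0.0928
gripper_force: 0.0
```

jog_arm:
  rows:
    - [-0.14,0,0,0,0]
    - [-0.28,0,0,0,0]
    - [-0.42,0,0,0,0]
    - [-0.5,0,0,0,0]
    - [-0.5,0,0,0,0]
    - [-0.5,0,0,0,0]
    - [-0.5,0,0,0,0]
    - [-0.5,0,0,0,0]

```text
time: 30.75
eef_pos: [0.4578, -0.4294, 0.1947]
orientation: [-3.141, -0.001, 1.578]
wrist_force: [0.4, 0.4, -0.6]
grip_width: 0.093
gripper_force: 0.0
```

Run:
```python
from h import *
st(); 
look('scene',[('jam_pot',.012),('board',0)])
look('side',[('jam_pot',.012),('board',0),('cup',0)])
im,i=look('wrist',[('cup',0)],'w14.png')
print(proj('wrist',[.4555,-.3985,.068]))
toward(.4555,-.3985,.03,90)
```

```text
30.75 [ 0.4578 -0.4294  0.1947] [-3.141e+00 -1.000e-03  1.578e+00] [ 0.4  0.4 -0.6] 0.093 0.0 [ 0.62  0.51  0.07  1.86 -0.05  0.78  0.72]
jam_pot [310. 207.] 0.94 [0.4489 0.0088 0.012 ]
board [307. 210.] 0.57 [0.452 0.004 0.   ]
jam_pot [233. 240.] 0.87 [ 0.4455 -0.0035  0.012 ]
board [237. 242.] 0.76 [ 0.4561 -0.0012  0.    ]
cup [316. 391.] 0.85 [ 0.4522 -0.398   0.    ]
cup [279. 154.] 0.97 [ 0.457  -0.3986  0.    ]
[277.55248287 164.77529809]
shift/.25 [ 0.129 -0.008  0.66 ] turn 0.001
```

View pics/w14.png

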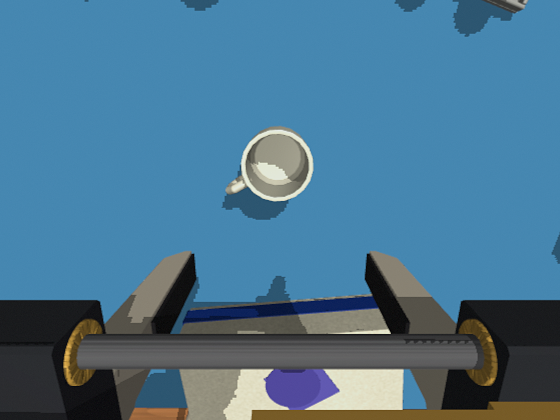

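jog_arm:
  rows:
    - [0.07,-0.009,0,0,0]
    - [0.125,-0.009,0,0,0]
    - [0.125,-0.009,0.14,0,0]
    - [0.125,-0.009,0.28,0,0]
    - [0.125,-0.009,0.42,0,0]
    - [0.125,-0.009,0.54,0,0]
    - [0.125,-0.009,0.62,0,0]
    - [0.125,-0.009,0.656,0,0.3]

```text
time: 31.87
eef_pos: [0.4542, -0.3981, 0.0281]
orientation: [-3.139, -0.003, 1.578]
wrist_force: [-0.2, 0.3, 0.4]
grip_width: 0.0895
gripper_force: 0.0
```

jog_arm:
  rows:
    - [0,0,0,0,1]
    - [0,0,0,0,1]
    - [0,0,0,0,1]
    - [0,0,0,0,1]
    - [0,0,0,0,1]
    - [0,0,0,0,1]
    - [0,0,0,0,1]
    - [0,0,0,0,1]

```text
time: 32.53
eef_pos: [0.4556, -0.4003, 0.0324]
orientation: [3.14, 0.001, 1.577]
wrist_force: [-1.8, 1.5, 7.5]
grip_width: 0.0641
gripper_force: 30.0
```

jog_arm:
  rows:
    - [0,0,0,0,1]
    - [0,0,0,0,1]
    - [0,0,0,0,1]
    - [0,0,-0.01,0,1]
    - [0,0,-0.02,0,1]
    - [0,0,-0.03,0,1]
    - [0,0,-0.045,0,1]
    - [0,0,-0.06,0,1]

```text
time: 33.2
eef_pos: [0.455, -0.3997, 0.0462]
orientation: [-3.141, -0.0, 1.577]
wrist_force: [0.2, -0.2, -1.4]
grip_width: 0.0644
gripper_force: 30.0
```

Run:
```python
from h import *
st(); 
look('side',[('cup',0.015)]);look('scene',[('cup',0.015)])
```

```text
33.2 [ 0.455  -0.3997  0.0462] [-3.141 -0.     1.577] [ 0.2 -0.2 -1.4] 0.0644 30.0 [ 0.6   0.69  0.04  2.01 -0.06  0.45  0.69]
cup [318. 386.] 0.6 [ 0.4539 -0.3977  0.015 ]
cup [204. 158.] 0.61 [ 0.4612 -0.3869  0.015 ]
```

jog_arm:
  rows:
    - [0,0,-0.12,0,1]
    - [0,0,-0.26,0,1]
    - [0,0,-0.4,0,1]
    - [0.1,0,-0.54,0,1]
    - [0.24,0,-0.64,0,1]
    - [0.38,0,-0.64,0,1]
    - [0.52,0,-0.64,0,1]
    - [0.64,0,-0.64,0,1]

```text
time: 34.07
eef_pos: [0.4538, -0.2375, 0.2064]
orientation: [3.141, -0.0, 1.577]
wrist_force: [0.3, 1.3, -2.6]
grip_width: 0.0649
gripper_force: 30.0
```

jog_arm:
  rows:
    - [0.14,0,0,0,1]
    - [0.28,0,0,0,1]
    - [0.42,0,0,0,1]
    - [0.5,0,0,0,1]
    - [0.54,0,0,0,1]
    - [0.54,0,0,0,1]
    - [0.54,0,0,0,1]
    - [0.54,0,0,0,1]

```text
time: 34.73
eef_pos: [0.4533, -0.1063, 0.2058]
orientation: [3.142, 0.001, 1.575]
wrist_force: [-0.7, -0.2, -1.8]
grip_width: 0.0648
gripper_force: 30.0
```

Run:
```python
from ell import *
st(); 
im,i=look('wrist',[('jam_pot',.012),('board',0)],'w15.png')
for n in ['jam_pot','board']:
  for d in optics.recognise(n,'wrist')[:1]: print(n,d)
dish(.054,(150,20,420,205)); print(proj('wrist',[.455,-.002,.054],i))
g=cv2.cvtColor(im,cv2.COLOR_BGR2HSV); m=((g[...,0]<20)&(g[...,1]>110)&(g[...,2]>40)).astype(np.uint8); m[230:]=0
c=max(cv2.findContours(m,0,1)[0],key=cv2.contourArea)
P=np.array([atz('wrist',p,.012,i)[:2] for p in cv2.convexHull(c)[:,0].astype(float)])
print(cv2.boundingRect(c),cv2.minAreaRect(P.astype(np.float32)*1000))
```

```text
34.73 [ 0.4533 -0.1063  0.2058] [3.142e+00 1.000e-03 1.575e+00] [-0.7 -0.2 -1.8] 0.0648 30.0 [ 0.07  0.31  0.05  2.19 -0.02  0.64  0.14]
jam_pot [282.  79.] 0.84 [0.455  0.0007 0.012 ]
jam_pot {'rect': [282.9, 78.8, 68.1, 73.6], 'p': 0.56}
board {'rect': [277.3, 91.5, 162.4, 182.9], 'p': 0.84}
dish [ 4.55e-01 -4.00e-04] r 0.0292 res 0.0004 38
[282.10329991  78.92709199]
(197, 0, 162, 186) ((455.9441223144531, -4.168601989746094), (118.07036590576172, 185.44271850585938), 15.587030410766602)
```

jog_arm:
  rows:
    - [0.12,0,0,0,1]
    - [0.26,0,0,0,1]
    - [0.4,0,0,0,1]
    - [0.54,0,0,0,1]
    - [0.68,0,0,0,1]
    - [0.82,0,0,0,1]
    - [0.82,0,0,0,1]
    - [0.82,0,0,0,1]

```text
time: 35.7
eef_pos: [0.452, 0.102, 0.2057]
orientation: [-3.142, -0.0, 1.581]
wrist_force: [-0.3, -1.1, -3.1]
grip_width: 0.0646
gripper_force: 30.0
```

jog_arm:
  rows:
    - [0.12,0,0,0,1]
    - [0.26,0,0,0,1]
    - [0.4,0,0,0,1]
    - [0.54,0,0,0,1]
    - [0.68,0,0,0,1]
    - [0.82,0,0,0,1]
    - [0.82,0,0,0,1]
    - [0.82,0,0,0,1]

```text
time: 36.37
eef_pos: [0.451, 0.3056, 0.2054]
orientation: [-3.141, 0.0, 1.578]
wrist_force: [0.2, -0.3, -1.9]
grip_width: 0.0648
gripper_force: 30.0
```

Run:
```python
from ell import *
st(); 
look('wrist',[('saucer',0)])
c=dish(.02,(100,0,500,205)); toward(*c,.038)
```

```text
36.37 [0.451  0.3056 0.2054] [-3.141  0.     1.578] [ 0.2 -0.3 -1.9] 0.0648 30.0 [-0.69  0.4  -0.02  2.03  0.01  0.71 -0.7 ]
saucer [281.  99.] 0.8 [0.4514 0.3941 0.    ]
dish [0.4498 0.3953] r 0.0714 res 0.0005 53
shift/.25 [ 0.371 -0.004  0.67 ]
```

jog_arm:
  rows:
    - [0.14,-0.004,0,0,1]
    - [0.28,-0.004,0,0,1]
    - [0.371,-0.004,0.08,0,1]
    - [0.371,-0.004,0.22,0,1]
    - [0.371,-0.004,0.36,0,1]
    - [0.371,-0.004,0.48,0,1]
    - [0.371,-0.004,0.55,0,1]
    - [0.371,-0.004,0.58,0,1]

```text
time: 37.18
eef_pos: [0.449, 0.395, 0.0582]
orientation: [-3.139, 0.004, 1.575]
wrist_force: [1.1, 0.0, -2.0]
grip_width: 0.0648
gripper_force: 30.0
```

jog_arm:
  rows:
    - [0,0,0.03,0,1]
    - [0,0,0.05,0,1]
    - [0,0,0.062,0,1]
    - [0,0,0.07,0,1]
    - [0,0,0.075,0,1]
    - [0,0,0.079,0,1]
    - [0,0,0.082,0,1]
    - [0,0,0.082,0,1]

```text
time: 37.85
eef_pos: [0.4493, 0.3981, 0.0406]
orientation: [3.141, -0.0, 1.577]
wrist_force: [0.6, -0.4, -2.5]
grip_width: 0.0642
gripper_force: 30.0
```

Run:
```python
from ell import *
st(); toward(.45,.3953,.036)
look('wrist',[('saucer',0),('cup',.007)]); look('scene',[('saucer',0),('cup',.007)])
```

```text
37.85 [0.4493 0.3981 0.0406] [ 3.141 -0.     1.577] [ 0.6 -0.4 -2.5] 0.0642 30.0 [-0.81  0.69 -0.02  2.02  0.03  0.43 -0.84]
shift/.25 [-0.011  0.003  0.018] 
cup [282. 241.] 0.79 [0.4512 0.3976 0.007 ]
saucer [440. 271.] 0.68 [0.443  0.4028 0.    ]
cup [437. 270.] 0.56 [0.448  0.3953 0.007 ]
```

jog_arm:
  rows:
    - [-0.008,0,0.004,0,1]
    - [-0.008,0,0.008,0,1]
    - [-0.008,0,0.011,0,1]
    - [-0.008,0,0.013,0,1]
    - [-0.008,0,0.015,0,1]
    - [-0.008,0,0.016,0,1]
    - [-0.008,0,0.016,0,1]
    - [-0.008,0,0.016,0,1]

```text
time: 38.82
eef_pos: [0.4492, 0.3958, 0.0374]
orientation: [3.141, 0.0, 1.577]
wrist_force: [-3.0, -3.1, 12.6]
grip_width: 0.0644
gripper_force: 30.0
```

Contact; release and rise.

jog_arm:
  rows:
    - [0,0,-0.002,0,1]
    - [0,0,-0.002,0,0]
    - [0,0,-0.002,0,0]
    - [0,0,-0.002,0,0]
    - [0,0,-0.002,0,0]
    - [0,0,-0.002,0,0]
    - [0,0,-0.002,0,0]
    - [0,0,-0.002,0,0]

```text
time: 39.48
eef_pos: [0.4492, 0.396, 0.0367]
orientation: [-3.142, 0.0, 1.577]
wrist_force: [0.2, -0.2, -0.4]
grip_width: 0.0929
gripper_force: 0.0
```

jog_arm:
  rows:
    - [0,0,-0.02,0,0]
    - [0,0,-0.08,0,0]
    - [0,0,-0.2,0,0]
    - [0,0,-0.34,0,0]
    - [0,0,-0.48,0,0]
    - [0,0,-0.6,0,0]
    - [-0.12,0,-0.66,0,0]
    - [-0.24,0,-0.66,0,0]

```text
time: 40.15
eef_pos: [0.4506, 0.3379, 0.2058]
orientation: [3.137, -0.005, 1.58]
wrist_force: [0.5, -1.9, -0.1]
grip_width: 0.093
gripper_force: 0.0
```

jog_arm:
  rows:
    - [-0.1,0.1,0,0,0]
    - [-0.15,0.1,0,0,0]
    - [-0.15,0.1,0,0,0]
    - [-0.15,0.1,0,0,0]
    - [-0.15,0.1,0,0,0]
    - [-0.15,0.1,0,0,0]
    - [-0.15,0.1,0,0,0]
    - [-0.15,0.1,0,0,0]

```text
time: 40.82
eef_pos: [0.4744, 0.2995, 0.2017]
orientation: [-3.141, -0.0, 1.578]
wrist_force: [0.3, -0.6, 0.1]
grip_width: 0.093
gripper_force: 0.0
```

Run:
```python
from ell import *
st()
look('wrist',[('saucer',0),('cup',.005)]); dish(.02,(100,0,500,205))
N=[('salt',.004),('cruet',0),('pepper',.004),('egg_cup',.005),('side_plate',0),('jam_pot',.012),('board',0),('cup',.005),('saucer',0),('glass',0)]
for c in('side','scene'): print(c); look(c,N)
im=optics.get_image('wrist'); g=cv2.cvtColor(im,cv2.COLOR_BGR2GRAY)
```

```text
40.82 [0.4744 0.2995 0.2017] [-3.141 -0.     1.578] [ 0.3 -0.6  0.1] 0.093 0.0 [-0.65  0.42 -0.02  2.    0.01  0.72 -0.67]
cup [256.  92.] 0.76 [0.4494 0.3945 0.005 ]
dish [0.4499 0.3953] r 0.0714 res 0.0004 53
side
salt [363. 276.] 0.94 [ 0.6635 -0.2218  0.004 ]
cruet [349. 276.] 0.93 [ 0.6394 -0.2063  0.    ]
pepper [332. 279.] 0.86 [ 0.5981 -0.2017  0.004 ]
egg_cup [239. 243.] 0.74 [ 0.4588 -0.0109  0.005 ]
side_plate [270. 184.] 0.79 [0.6282 0.1973 0.    ]
jam_pot [234. 241.] 0.79 [ 0.4488 -0.007   0.012 ]
board [238. 244.] 0.9 [ 0.456  -0.0063  0.    ]
cup [188. 163.] 0.78 [0.4412 0.4109 0.005 ]
saucer [190. 164.] 0.97 [0.4445 0.4079 0.    ]
glass [361. 276.] 0.69 [ 0.6625 -0.2182  0.    ]
scene
salt [202. 219.] 0.78 [ 0.6578 -0.2261  0.004 ]
cruet [213. 212.] 0.76 [ 0.6172 -0.2199 -0.    ]
pepper [223. 211.] 0.72 [ 0.5992 -0.195   0.004 ]
egg_cup [340. 284.] 0.66 [0.6268 0.2059 0.005 ]
side_plate [338. 287.] 0.71 [0.6345 0.2052 0.    ]
jam_pot [306. 210.] 0.71 [0.4651 0.0062 0.012 ]
board [306. 208.] 0.85 [ 0.4476 -0.0039  0.    ]
cup [437. 272.] 0.86 [0.4524 0.398  0.005 ]
saucer [437. 273.] 0.76 [0.4514 0.3982 0.    ]
```

```bash
python3 -c "
from station import bot
print(bot.hand_in())"
```

```text
the job is handed in; nothing more can be done
None
```

The job is handed in at about 41 s, no verdict came back: salt, egg cup, jam pot and coffee cup were each set down in their places, the last camera check was consistent with that, and I viewed 15 pictures, one over the limit of 14.

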